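Hold a cuvette in the photometer's light path

TASK

Someone left a small reagent bottle standing in the photometer's light path: set it down gently, upright, in the spill tray and let go. Then take the long cuvette from its stand by its two frosted faces only, never touching the clear windows with the fingers, and hold it upright and still in the light path, midway between the two lens tubes, so that the beam goes squarely through the middle of its clear windows. Finish while holding it there in the gripper, touching nothing else with it, and do not disturb the other things on the bench.

Things in the scene. Friction and masses are not known exactly. Their poses are not given: they have to be found in the camera images.
- photometer: Photometer, fixed. Base plate 110 (x) by 280 (y) by 12 mm; at each end a housing 90 (x) by 75 (y) mm, top 110 mm above the bench: light grey lamp at +y, dark detector at -y, 130 mm gap between. A lens tube (26 mm diameter) juts 12 mm from each into the gap, leaving 106 mm between tubes. The light beam runs along its y. Origin: centre of its underside, on the bench.
- beam (a point): The point of the light path midway between the two lens tubes, 80 mm above the bench (above the photometer's origin). Axes as the photometer's: the beam runs along y.
- bottle: Small white reagent bottle, upright on the photometer's base plate in the gap: 56 mm diameter, 115 mm high, 110 to 225 g. Its screw cap, 26 mm in diameter, is the top 16 mm (99 to 115 mm up); below it the shoulder widens to the body, which is straight up to 71 mm. Origin: centre of its underside, z up.
- tray: Empty grey spill tray, fixed on the bench, 150 by 150 mm, rim 15 mm high and 4 mm thick, flat floor 4 to 5 mm above the bench. Origin: centre of its underside.
- stand: Grey plastic cuvette stand, fixed, 125 (x) by 50 (y) by 20 mm high, with two slots in its top, each 8 mm deep and 2 mm wider than its cuvette: the long cuvette's at x = +30 mm, the short one's at x = -35 mm. Origin: centre of its underside.
- cell: Long cuvette upright in the stand's slot: 32.5 mm long (x), 12.5 mm thick (y), 45 mm high, plus a stopper (7 mm diameter) 6 mm higher; 35 g. Underside 12 mm above the bench; 37 mm stand above the stand; lifts straight out. Large faces (+y, -y) are frosted, whitish; narrow ends (+x, -x) are the clear windows, so its x goes along the beam, either way round. Origin: centre of its underside, z up.
- cell_mid (a point): The middle of the long cuvette, 22.5 mm above its underside; axes as the cuvette's.
- frost_a: The cuvette's frosted face at its +y side: plate 29.5 by 2 by 45 mm. Origin: middle of the plate's lower edge.
- frost_b: The cuvette's frosted face at its -y side: plate 29.5 by 2 by 45 mm. Origin: middle of the plate's lower edge.
- window_a: The cuvette's clear window at its +x end: 8.5 mm wide, 45 mm high, 2 mm thick, standing 1.5 mm proud of the frosted plates' ends and 2 mm in from the frosted faces on each side. Fingers must not touch it. Origin: middle of its lower edge.
- window_b: The same clear window at the cuvette's -x end. Fingers must not touch it. Origin: middle of its lower edge.
- short_cell: Bystander: short cuvette, 12.5 by 12.5 by 45 mm with a small stopper, in the stand's other slot, 65 mm from the long one along the stand's x. Leave alone. Origin: centre of its underside.
- big_bottle: Bystander: larger white reagent bottle, 72 mm diameter, 165 mm high, to the right of and beyond the photometer. Leave alone. Origin: centre of its underside.
- rack: Bystander: white tube rack 60 by 88 mm with six capped tubes, 95 mm high, to the left of and beyond the photometer. Leave alone. Origin: centre of its underside.
- marker: Bystander: green marker pen, 118 mm long, 16 mm wide, 15 mm high, lying on the bench between robot and photometer. Leave alone. Origin: middle of its underside.
There are look-alikes about, which are no part of the job. Of the things like the cell, leave any that is green or orange; of the rest the smaller one is meant.

How it is judged:
By the outcome, as a careful person would: the job done as asked, in the order asked, and still so for the second after the job is handed in, while the arm keeps its last pose, push and grip.
It also fails if it takes over 64 s, if anything falls off the work surface, if the arm or the gripper's body presses on something with over 40 N, if the wrist force passes 120 N, or if a joint passes its speed limit or range.

ROBOT

A 7-joint arm with a two-finger parallel gripper is mounted at the origin on the work surface. World frame = base frame: x ahead of the robot, y to its left, z up, the work surface at z = 0. Lengths are in mm, angles in rad, forces in N, time in s.
With the tool pointing down it reaches from about 425 to 875 mm from the base axis. Payload 8.4 kg.
Tool frame: the origin (TCP) lies at the very end of the fingers, on their centre line; the grasp point (between the pads) lies 19 mm behind it; z points along the fingers, y is the line along which they close (so a half turn about z gives the same grasp; the last joint's range is limited). The gripper opens to 85 mm and grips with 20 to 120 N. Pads are 22 mm wide; open, the fingers measure 114 mm over their backs; the gripper's body (76 mm by 85 mm) begins 54 mm behind the grasp point. The pads swing forward as they close: fully open they stand 13 mm farther back than shut.
Start: joints at [1.077, 0.333, 0.04, 1.465, -0.013, 1.343, -0.059], TCP at [249.981, -599.978, 231.308] pointing down, gripper open.
Joint ranges: [-2.58, 2.58], [-0.38, 2.09], [-1.3, 1.39], [0.25, 2.4], [-1.5, 4.64], [0.08, 2.09], [-2.65, 2.65]. Speed limits (rad/s): [2.22, 2.22, 2.79, 2.79, 3.14, 3.14, 3.14].

INTERFACE

Orientations are given as a unit quaternion [x, y, z, w].
In Python, from workcell import readout, vision, order gives the robot as it stands.
- The arm moves only by the tool move_arm, never from a script. Its argument "steps" is a list of rows, each a list of 3 entries, a list of its own where there are three numbers: the shift along the tool's x, y, z in mm, then the turn about the tool's z in degrees, then the finger opening in mm, from 0 to 85.4. In form: [[[x, y, z], roll, fingers], ...]. A call has 1 to 8 rows; each row shifts and turns the commanded pose from where the row before left it, along the tool's axes as they then stand; what a row does not reach is not made up. A row lasts 1/8 s, in which the tool goes at most 62.5 mm and 10.7 degrees, less where a joint would pass 70% of its speed; a pose out of reach is approached as far as the arm can. A call with a gripper value outside its range is refused whole. The fingers move at their own pace and stop on an object; the grip force is fixed at half the most. Time passes only in rows, so rows that do not move let the fingers close. It gives the time, the measured TCP pose, the force, the opening and the grip force at its end, in the units of the state.
- readout.get_state(): the state, without advancing time (a new reading comes with each control period).
- vision.capture(name): name is "side" or "top"; returns the picture (420x560x3 uint8, red, green, blue); there is no depth.
- vision.camera_params(name): a dict with "fx", "fy", "cx", "cy" (pixels), "view" (4x4, takes a point from world to camera coordinates). Camera axes: x right, y down, z forward; pixel columns grow to the right and rows downward; lengths in mm; the calibration is good to about 2 mm. A picture is of the moment at which its call begins. camera_params takes no time and is no camera call.
- order.sign_off(): hands the job in; it is judged then, once.
The state is a dict: "time": time; "joint_pos": joint angles; "joint_vel": joint speeds; "effort": joint torques, N m; "tcp_pos": TCP position; "eef_rot": TCP orientation; "contact_force": force on the tool from outside, world axes, zero at the start; "ft_torque": the same for the moment, N m; "opening": opening from 0.0 (shut) to 1.0 (fully open); "gripper_force": force on a finger pad.
Only numpy, scipy, OpenCV 4.12 (cv2) and the standard library are available. Lean on these libraries where they do the work, as an engineer would, in place of code of your own. Each camera call takes 0.05 s, during which the arm holds its last target. There are 200 camera calls.

## Working session

There is one attempt and no reset: what is moved stays moved. The work goes in short steps, Python scripts to look and compute and a tool call to move; the robot and the scene stay as the last step left them, time stands still between calls to the robot, and variables do not carry over. Pictures are saved under pics/ and viewed, at most 10 in all, crops included, and the job is handed in when it is done.

Besides the shell and the picture viewer there is one more tool, called as name([rows], argument=value, ...), one row to a line, values as JSON. move_arm: Moves the arm, as the interface text tells. Its arguments: {"type":"object","properties":{"steps":{"type":"array"}},"required":["steps"]}

```bash
mkdir -p pics; python3 - <<'E'
from workcell import readout, vision
import cv2,numpy as np
s=readout.get_state();print({k:np.round(v,3).tolist() for k,v in s.items()})
for n in("side","top"):
    cv2.imwrite(f"pics/{n}0.png",vision.capture(n)[:,:,::-1]);p=vision.camera_params(n)
    print(n,p['fx'],p['fy'],p['cx'],p['cy'],np.round(p['view'],3).tolist())
E
```

```text
{'time': 0.0, 'joint_pos': [1.077, 0.334, 0.04, 1.466, -0.013, 1.343, -0.059], 'joint_vel': [0.0, -0.0, -0.001, 0.0, 0.0, -0.0, -0.0], 'effort': [-0.0, -65.855, 1.365, -40.557, 0.017, 0.012, -0.0], 'tcp_pos': [249.81, -599.581, 230.441], 'eef_rot': [0.981, 0.196, -0.0, -0.001], 'contact_force': [0.347, -0.279, 0.753], 'ft_torque': [0.008, 0.057, -0.03], 'gripper_force': 0.0, 'opening': 1.002}
side 535.8597989609059 535.8597989609059 273.3922916082774 209.5439852491032 [[-0.999, -0.039, -0.002, 527.699], [-0.019, 0.538, -0.843, 65.926], [0.034, -0.842, -0.539, 1267.397], [0.0, 0.0, 0.0, 1.0]]
top 409.91039068609626 409.91039068609626 273.07599248468864 205.0537923338575 [[-0.013, -1.0, 0.019, 23.293], [-0.982, 0.01, -0.189, 546.964], [0.189, -0.021, -0.982, 931.94], [0.0, 0.0, 0.0, 1.0]]
```

View pics/side0.png

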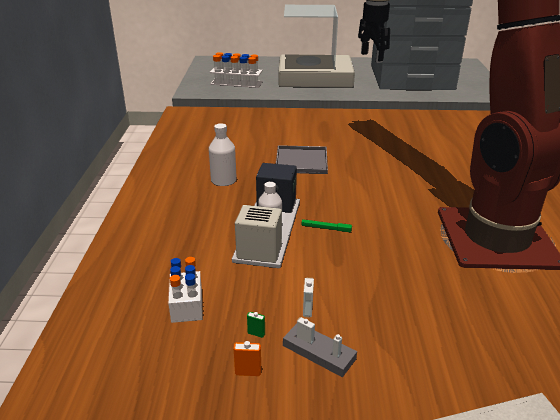

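View pics/top0.png

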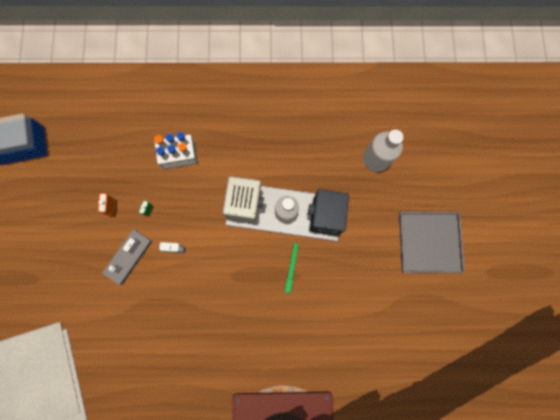

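Side view: the stand is at (320,347) with two cuvettes. Cell candidates are the white one in the stand (305,328), a white one standing on the bench (309,297), a green one (256,324) and an orange one (247,358). Green and orange are out. I expect the one in the stand to be the smaller white one, and I'll confirm that in a crop.

```bash
cat > h.py <<'E'
import cv2,numpy as np
from workcell import vision
P={n:vision.camera_params(n) for n in("side","top")}
def ray(n,u,v):
    p=P[n];V=np.array(p['view']);R=V[:3,:3];o=-R.T@V[:3,3]
    d=R.T@np.array([(u-p['cx'])/p['fx'],(v-p['cy'])/p['fy'],1]);return o,d/np.linalg.norm(d)
def onz(n,u,v,z):
    o,d=ray(n,u,v);return o+d*(z-o[2])/d[2]
def tri(a,b):
    (o1,d1),(o2,d2)=ray("side",*a),ray("top",*b)
    A=np.array([d1,-d2]).T;t=np.linalg.lstsq(A,o2-o1,rcond=None)[0]
    p,q=o1+t[0]*d1,o2+t[1]*d2;return (p+q)/2,np.linalg.norm(p-q)
def proj(n,X):
    p=P[n];c=(np.array(p['view'])@np.append(X,1))[:3];return p['fx']*c[0]/c[2]+p['cx'],p['fy']*c[1]/c[2]+p['cy']
E
python3 - <<'E'
import cv2,numpy as np
s=cv2.imread('pics/side0.png');t=cv2.imread('pics/top0.png')
a=cv2.resize(s[270:380,275:365],None,fx=5,fy=5,interpolation=2)  # 450x550
b=cv2.resize(t[225:290,95:190],None,fx=3.6,fy=3.6,interpolation=2) # 342x234
c=cv2.resize(t[170:245,220:352],None,fx=2.6,fy=2.6,interpolation=2)
o=np.zeros((550,800,3),np.uint8);o[:,:450]=a;o[:b.shape[0],450:450+b.shape[1]]=b[:,:350];o[250:250+c.shape[0],450:450+c.shape[1]]=c[:,:350]
cv2.imwrite('pics/crop0.png',o)
E
```

```text
(no output)
```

View pics/crop0.png

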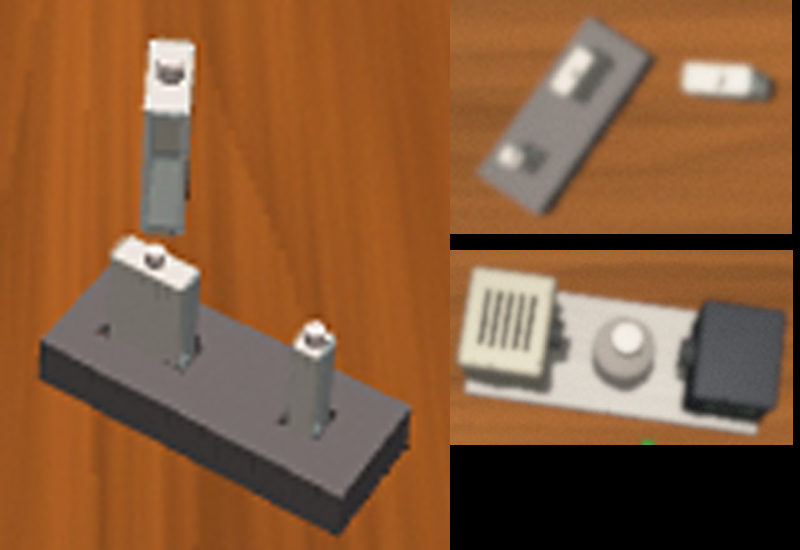

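The crop shows the cuvette in the stand's long slot at side (304,330), top (131,246). It is smaller than the white look-alike on the bench at side (309,297), and it stands 65 mm from the short one, so it is the one meant. Next I'll measure the positions.

```bash
python3 - <<'E'
from h import *
np.set_printoptions(precision=1,suppress=True)
S=lambda x,y:(275+x/5-.4,270+y/5-.4)
B=lambda x,y:(95+(x-450)/3.6-.35,225+y/3.6-.35)
C=lambda x,y:(220+(x-450)/2.6-.3,170+(y-250)/2.6-.3)
def rep(nm,n,pts,z):
    q=np.array([onz(n,*p,z)[:2] for p in pts]);e=np.roll(q,-1,0)-q
    print(nm,'c',q.mean(0),'len',np.linalg.norm(e,axis=1),'ang',np.degrees(np.arctan2(e[:,1],e[:,0])))
rep('stand side','side',[S(40,343),S(342,495),S(408,408),S(115,262)],20)
rep('cell side','side',[S(112,250),S(133,237),S(200,270),S(187,290)],57)
print('stopper side',onz('side',*S(153,246),63), 'short',onz('side',*S(317,328),63))
rep('stand top','top',[B(590,18),B(652,60),B(543,214),B(478,170)],20)
rep('cell top','top',[B(577,47),B(601,59),B(575,99),B(551,86)],57)
print('cell tri',tri(S(153,246),B(573,75)))
rep('lamp','top',[C(474,268),C(555,278),C(544,378),C(458,366)],110)
rep('det','top',[C(705,300),C(785,312),C(772,418),C(690,408)],110)
t=cv2.imread('pics/top0.png').astype(int);s=cv2.imread('pics/side0.png').astype(int)
# bottle cap
def blob(img,x0,y0,x1,y1,f):
    m=np.zeros(img.shape[:2],np.uint8);m[y0:y1,x0:x1]=f(img[y0:y1,x0:x1]);n,l,st,c=cv2.connectedComponentsWithStats(m)
    k=1+np.argmax(st[1:,4]);return c[k],st[k]
c,st=blob(t,272,192,302,222,lambda a:(a.min(2)>200));print('cap',c,st,onz('top',*c,115),'d',st[2]*(932-115)/410)
# tray: grey on top view
c,st=blob(t,390,200,475,285,lambda a:((a.max(2)-a.min(2))<25));print('tray',c,st,onz('top',*c,8))
rep('tray','top',[(st[0],st[1]),(st[0]+st[2],st[1]),(st[0]+st[2],st[1]+st[3]),(st[0],st[1]+st[3])],15)
m=np.zeros(t.shape[:2],np.uint8);m[200:285,390:475]=((t.max(2)-t.min(2))<25)[200:285,390:475]
cn=max(cv2.findContours(m,0,2)[0],key=cv2.contourArea);rep('trayrect','top',cv2.boxPoints(cv2.minAreaRect(cn)),15)
hg=lambda a:(a[...,1]>a[...,2]+40)&(a[...,1]>a[...,0]+30)
c,st=blob(t,270,235,310,300,hg);print('marker',c,st,onz('top',*c,8))
# base plate end corners
print('plate lower corners',onz('top',*C(465,393),12),onz('top',*C(757,432),12))
print('lens tubes',onz('top',*C(567,340),93),onz('top',*C(682,357),93))
for n,p in(('top',(395,137)),('side',(221,131))):print('big',onz(n,*p,165))
E
```

```text
stand side c [431.8 372.2] len [123.5  47.6 123.7  50. ] ang [ 147.7 -123.1  -33.4   57.2]
cell side c [455.7 354.7] len [10.2 28.4 11.1 32.4] ang [-137.7  146.5   64.2  -35.5]
stopper side [457.5 353.1  63. ] short [401.8 390.6  63. ]
stand top c [430.8 369.5] len [ 51.8 121.3  53.2 121.8] ang [-124.   146.4   56.6  -34.3]
cell top c [455.2 352.3] len [17.8 29.9 18.  29.4] ang [-116.7  149.    61.6  -31.5]
cell tri (array([455.4, 352.4,  62. ]), np.float64(4.303369673028006))
lamp c [554.3  88.3] len [71.6 89.2 74.9 88.1] ang [-97.7 173.5  81.4  -8.6]
det c [ 519.7 -111.2] len [70.8 94.4 70.9 96.4] ang [-99.3 170.4  82.4  -9.7]
cap [287.7 203.3] [283 199  11  10  86] [538.7 -14.7 115. ] d 21.91951219512195
tray [430.8 242.1] [ 400  213   63   59 3527] [ 458.  -374.8    8. ]
tray c [ 457.4 -373.7] len [158.8 146.5 154.4 145.7] ang [-90.6 174.2  89.3  -4.1]
trayrect c [ 458.6 -372.5] len [156.2 144.1 152.  143.3] ang [-90.6 174.2  89.3  -4.1]
marker [291.2 268.9] [285 243  13  50 248] [396.7 -26.    8. ]
plate lower corners [506.6 134.4  12. ] [ 466.3 -142.4   12. ]
lens tubes [541.2  37.   93. ] [524.9 -64.4  93. ]
big [ 675.4 -251.3  165. ]
big [ 671.7 -217.   165. ]
```

Checks agree with the given sizes. The photometer is near (538,-12) with yaw about -9°, the bottle at (539,-15), the tray at (458,-373) and the cell at (455.5,353) with x at -33.5°. I'll turn the tool so the fingers close along the photometer's x, then travel.

move_arm([
  [[0,0,0],-10,85],
  [[0,0,0],-10,85],
  [[0,0,0],-10,85],
  [[0,0,0],-10,85],
  [[0,0,0],-10,85],
  [[0,0,0],-8.4,85],
  [[20,6,0],0,85],
  [[45,14,0],0,85],
])

```text
time: 1.1
tcp_pos: [279.3, -538.3, 230.5]
eef_rot: [0.762, 0.647, -0.0, -0.0]
contact_force: [0.7, 0.5, 0.9]
opening: 0.993
gripper_force: 0.0
```

move_arm([
  [[56,18,0],0,85],
  [[56,18,0],0,85],
  [[56,18,0],0,85],
  [[56,18,0],0,85],
  [[56,18,0],0,85],
  [[56,18,0],0,85],
  [[56,18,0],0,85],
  [[56,18,0],0,85],
])

```text
time: 2.1
tcp_pos: [492.0, -115.8, 231.3]
eef_rot: [0.761, 0.648, -0.0, 0.0]
contact_force: [2.4, -0.3, -0.5]
opening: 0.994
gripper_force: 0.0
```

move_arm([
  [[45,12,0],0,85],
  [[38,11,0],0,85],
  [[20,5,0],0,85],
  [[6,2,0],0,85],
  [[0,0,0],0,85],
])

```text
time: 2.72
tcp_pos: [538.2, -15.8, 231.2]
eef_rot: [0.761, 0.649, -0.0, -0.0]
contact_force: [-0.8, -0.3, -0.4]
opening: 0.997
gripper_force: 0.0
```

```bash
python3 - <<'E'
from h import *
from workcell import readout
print(np.round(readout.get_state()['tcp_pos'],1))
s=vision.capture('side')[:,:,::-1];t=vision.capture('top')[:,:,::-1];cv2.imwrite('pics/s1.png',s);cv2.imwrite('pics/t1.png',t)
o=np.zeros((560,800,3),np.uint8)
a=cv2.resize(s[120:270,215:325],None,fx=3.6,fy=3.6);b=cv2.resize(t[160:260,210:360],None,fx=2.6,fy=2.6)
o[:a.shape[0],:a.shape[1]]=a;o[:b.shape[0],400:400+b.shape[1]]=b;cv2.imwrite('pics/c1.png',o)
E
```

```text
[538.2 -15.8 231.2]
```

View pics/c1.png

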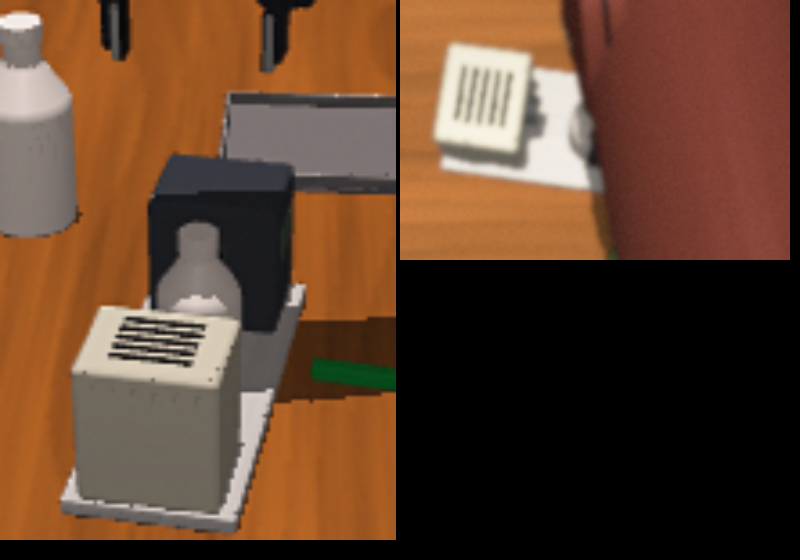

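The crop shows the bottle cap at side (270,184) and the open finger ends at (247,136) and (290,139), straddling it above. Next I'll check the offsets.

```bash
python3 - <<'E'
from h import *
np.set_printoptions(precision=1,suppress=True)
S=lambda x,y:(215+x/3.6-.36,120+y/3.6-.36)
print('cap',onz('side',*S(199,229),127), 'tri',tri(S(199,229),(287.7,203.3)))
print('tip mid side',onz('side',*S(192,62),244),'proj tcp',proj('side',(538.2,-15.8,244)),S(192,62))
for nm,pts,z in(('lamp',[S(100,306),S(241,322),S(220,387),S(73,376)],110),('det',[S(172,155),S(294,167),S(294,205),S(150,198)],110),('platefront',[S(62,502),S(235,518)],12),('platefar',[S(305,285)],12)):
    q=np.array([onz('side',*p,z)[:2] for p in pts]);e=np.roll(q,-1,0)-q
    print(nm,q.mean(0),q.tolist(),np.linalg.norm(e,axis=1),np.degrees(np.arctan2(e[:,1],e[:,0])))
E
```

```text
cap [536.5 -16.7 127. ] tri (array([536.2, -13.9, 128.6]), np.float64(0.24772380399955304))
tip mid side [540.  -15.3 244. ] proj tcp (np.float64(268.8061228964678), np.float64(136.78048407325343)) (267.9733333333333, 136.86222222222221)
lamp [555.7  95.2] [[594.4575209672672, 50.88807408930393], [507.37312280539965, 66.05701332980561], [517.6249036041918, 136.08582985237274], [603.4035085844578, 127.88823879363883]] [88.4 70.8 86.2 77.5] [170.1  81.7  -5.5 -96.6]
det [ 521.5 -113.3] [[561.5079148205618, -150.005191653491], [475.9095956301075, -135.09836575720988], [475.7327350017007, -80.91901813118352], [572.8139481965478, -87.18887028923291]] [86.9 54.2 97.3 63.8] [ 170.1   90.2   -3.7 -100.2]
platefront [561.7 127. ] [[614.8523506788413, 121.06363448145225], [508.6430127757728, 132.89026857958913]] [106.9 106.9] [173.6  -6.4]
platefar [ 465.9 -138.9] [[465.93662950283044, -138.85610226096537]] [0.] [0.]
```

move_arm([
  [[0.5,-1.5,20],0,85],
  [[0,0,30],0,85],
  [[0,0,30],0,85],
  [[0,0,30],0,85],
  [[0,0,25],0,85],
  [[0,0,20],0,85],
  [[0,0,12],0,85],
  [[0,0,3],0,85],
])

```text
time: 3.82
tcp_pos: [536.9, -15.8, 60.9]
eef_rot: [0.761, 0.649, -0.0, -0.0]
contact_force: [1.1, -0.2, 0.9]
opening: 0.996
gripper_force: 0.0
```

move_arm([
  [[0,0,1],0,85],
  [[0,0,0],0,52],
  [[0,0,0],0,40],
  [[0,0,0],0,40],
  [[0,0,0],0,40],
  [[0,0,0],0,40],
  [[0,0,0],0,40],
  [[0,0,0],0,40],
])

```text
time: 4.82
tcp_pos: [537.7, -15.1, 61.4]
eef_rot: [0.76, 0.65, 0.0, 0.0]
contact_force: [-3.5, -0.2, 8.2]
opening: 0.629
gripper_force: 62.4
```

move_arm([
  [[0,0,-3],0,40],
  [[0,0,-8],0,40],
  [[0,0,-14],0,40],
  [[0,0,-20],0,40],
  [[0,0,-24],0,40],
  [[0,0,-24],0,40],
  [[0,0,-20],0,40],
  [[0,0,-10],0,40],
])

```text
time: 5.82
tcp_pos: [537.9, -15.0, 185.2]
eef_rot: [0.76, 0.65, 0.001, 0.001]
contact_force: [-0.8, -0.3, -1.6]
opening: 0.629
gripper_force: 63.2
```

```bash
python3 - <<'E'
from h import *
from workcell import readout
st=readout.get_state();print(np.round(st['tcp_pos'],1),st['opening'],st['gripper_force'],st['contact_force'])
s=vision.capture('side')[:,:,::-1];cv2.imwrite('pics/s2.png',s)
cv2.imwrite('pics/c2.png',cv2.resize(s[70:270,200:360],None,fx=3,fy=3))
E
```

```text
[537.9 -15.  185.2] 0.6288392544692933 63.182347593829036 [-0.83332713 -0.30983189 -1.55496292]
```

View pics/c2.png

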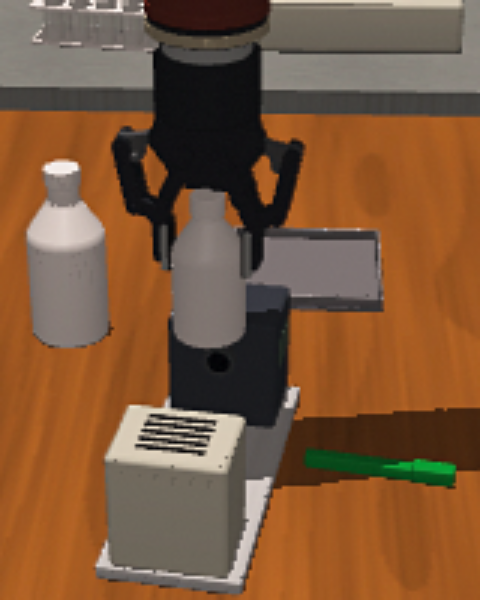

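The bottle hangs upright between the pads and is clear of the housings. Now I'll carry it to the tray.

move_arm([
  [[-15,-1,0],0,40],
  [[-35,-2,0],0,40],
  [[-48,-3,0],0,40],
  [[-52,-3.5,0],0,40],
  [[-52,-3.5,0],0,40],
  [[-52,-3.5,0],0,40],
  [[-45,-3,0],0,40],
  [[-35,-2,0],0,40],
])

```text
time: 6.88
tcp_pos: [461.5, -344.6, 182.0]
eef_rot: [0.761, 0.649, -0.001, -0.001]
contact_force: [0.5, -0.2, -1.6]
opening: 0.625
gripper_force: 63.2
```

move_arm([
  [[-22,-1.5,0],0,40],
  [[-10,-0.5,5],0,40],
  [[0,0,20],0,40],
  [[0,0,28],0,40],
  [[0,0,28],0,40],
  [[0,0,20],0,40],
  [[0,0,10],0,40],
  [[0,0,3],0,40],
])

```text
time: 7.88
tcp_pos: [457.1, -372.7, 69.1]
eef_rot: [0.76, 0.65, 0.0, -0.0]
contact_force: [0.7, -0.7, -0.1]
opening: 0.632
gripper_force: 63.2
```

move_arm([
  [[0,0,5],0,40],
  [[0,0,4],0,40],
  [[0,0,2],0,40],
  [[0,0,1.5],0,40],
  [[0,0,1],0,40],
  [[0,0,0],0,40],
])

```text
time: 8.62
tcp_pos: [457.0, -373.0, 55.9]
eef_rot: [0.76, 0.65, 0.0, 0.0]
contact_force: [-0.1, 0.3, -1.2]
opening: 0.627
gripper_force: 63.2
```

move_arm([
  [[0,0,0.7],0,40],
  [[0,0,0.5],0,40],
  [[0,0,0],0,40],
])

```text
time: 9.0
tcp_pos: [457.0, -373.0, 54.6]
eef_rot: [0.76, 0.65, 0.0, -0.0]
contact_force: [0.5, -0.3, -1.7]
opening: 0.625
gripper_force: 63.2
```

move_arm([
  [[0,0,0.5],0,40],
  [[0,0,0.5],0,40],
  [[0,0,0],0,40],
])

```text
time: 9.38
tcp_pos: [457.0, -373.0, 53.6]
eef_rot: [0.76, 0.65, 0.0, -0.0]
contact_force: [-0.2, -0.0, -0.8]
opening: 0.627
gripper_force: 63.2
```

move_arm([
  [[0,0,0.5],0,40],
  [[0,0,0.5],0,40],
  [[0,0,0],0,40],
])

```text
time: 9.75
tcp_pos: [457.0, -373.2, 53.5]
eef_rot: [0.76, 0.65, -0.0, 0.0]
contact_force: [-3.3, 3.2, 8.4]
opening: 0.629
gripper_force: 64.1
```

Contact is 8 N at the expected height. I'll release slowly, then lift straight up.

move_arm([
  [[0,0,-0.5],0,50],
  [[0,0,0],0,58],
  [[0,0,0],0,66],
  [[0,0,0],0,85],
  [[0,0,0],0,85],
  [[0,0,-5],0,85],
  [[0,0,-20],0,85],
  [[0,0,-35],0,85],
])

```text
time: 10.75
tcp_pos: [456.5, -372.6, 114.1]
eef_rot: [0.76, 0.65, -0.0, -0.001]
contact_force: [0.9, 0.8, 0.9]
opening: 0.995
gripper_force: 0.0
```

move_arm([
  [[0,0,-50],0,85],
  [[0,0,-50],0,85],
  [[0,0,-30],0,85],
  [[30,0,0],0,85],
  [[50,0,0],0,85],
  [[60,0,0],0,85],
  [[60,0,0],0,85],
  [[60,0,0],0,85],
])

```text
time: 11.75
tcp_pos: [497.7, -114.2, 244.9]
eef_rot: [0.76, 0.65, 0.0, 0.001]
contact_force: [2.2, 0.6, 0.2]
opening: 0.99
gripper_force: 0.0
```

```bash
python3 - <<'E'
from h import *
t=vision.capture('top')[:,:,::-1];s=vision.capture('side')[:,:,::-1];cv2.imwrite('pics/t3.png',t);cv2.imwrite('pics/s3.png',s)
o=np.zeros((540,800,3),np.uint8);o[:540,:420]=cv2.resize(s[100:280,200:340],None,fx=3,fy=3);o[:300,420:800]=cv2.resize(t[190:290,370:497],(380,300))
cv2.imwrite('pics/c3.png',o)
E
```

```text
(no output)
```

View pics/c3.png

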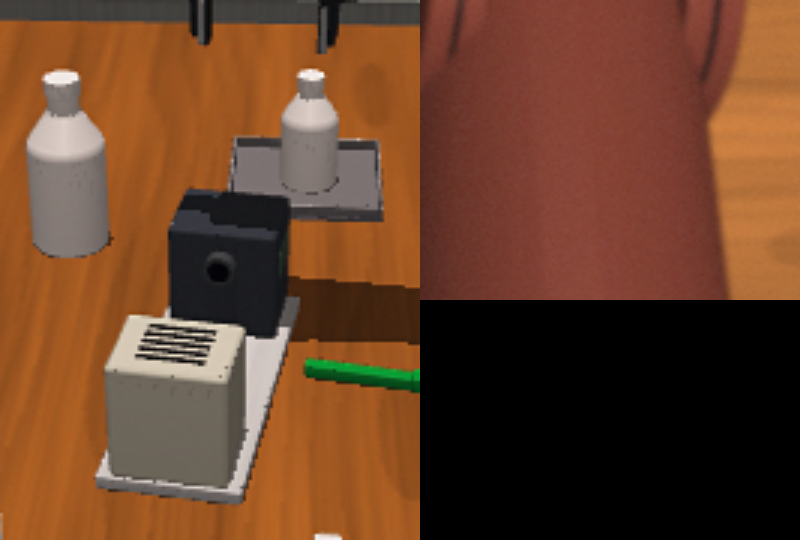

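The side crop shows the small bottle standing upright inside the tray at (303,145), and the light path is clear. Now to the cuvette.

move_arm([
  [[50,-14.3,0],0,85],
  [[50,-14.3,0],0,85],
  [[50,-14.3,0],0,85],
  [[50,-14.3,0],0,85],
  [[50,-14.3,0],0,85],
  [[50,-14.3,0],0,85],
  [[50,-14.3,0],0,60],
  [[35,-10,0],0,60],
])

```text
time: 12.85
tcp_pos: [448.3, 283.6, 244.7]
eef_rot: [0.76, 0.65, 0.001, 0.0]
contact_force: [0.3, -0.2, 0.3]
opening: 0.701
gripper_force: 0.0
```

move_arm([
  [[12,-4.3,0],0,50],
  [[0,0,0],-10,50],
  [[0,0,0],-10,50],
  [[0,0,0],-10,50],
  [[0,0,0],-10,50],
  [[0,0,0],-10,50],
  [[0,0,0],-10,50],
  [[0,0,0],-5.4,50],
])

```text
time: 13.85
tcp_pos: [447.1, 292.6, 243.8]
eef_rot: [0.288, 0.958, -0.0, 0.001]
contact_force: [1.0, 0.3, 0.1]
opening: 0.584
gripper_force: 0.0
```

```bash
python3 - <<'E'
from h import *
from workcell import readout
np.set_printoptions(precision=1,suppress=True)
print('tube face',onz('side',272.67,189,80))
p=readout.get_state();e=p['eef_rot'];t=np.array(p['tcp_pos']);psi=2*np.arctan2(e[1],e[0]);print(t,np.degrees(psi))
d=np.array([455.6,353.2])-t[:2];print('dx,dy',d@[np.cos(psi),np.sin(psi)],d@[np.sin(psi),-np.cos(psi)])
E
```

```text
tube face [532.5 -70.9  80. ]
[447.1 292.6 243.8] 146.5829592656955
dx,dy 26.305037030931356 55.28066652906357
```

move_arm([
  [[8,17,0],0,50],
  [[10,21,0],0,50],
  [[6,13,0],0,50],
  [[2,4,20],0,50],
  [[0,0,40],0,50],
  [[0,0,40],0,50],
  [[0,0,27],0,50],
  [[0,0,10],0,50],
])

```text
time: 14.85
tcp_pos: [454.8, 351.9, 103.8]
eef_rot: [0.289, 0.957, -0.002, -0.001]
contact_force: [-0.4, -0.1, 0.3]
opening: 0.583
gripper_force: 0.0
```

```bash
python3 - <<'E'
from h import *
from workcell import readout
print(np.round(readout.get_state()['tcp_pos'],1),proj('side',readout.get_state()['tcp_pos']))
s=vision.capture('side')[:,:,::-1];t=vision.capture('top')[:,:,::-1];cv2.imwrite('pics/s4.png',s);cv2.imwrite('pics/t4.png',t)
o=np.zeros((600,800,3),np.uint8);o[:,:500]=cv2.resize(s[260:380,270:370],None,fx=5,fy=5);o[:300,500:]=cv2.resize(t[215:290,95:170],(300,300))
cv2.imwrite('pics/c4.png',o)
E
```

```text
[454.8 351.9 103.8] (np.float64(307.5057834861602), np.float64(301.11594114928556))
```

View pics/c4.png

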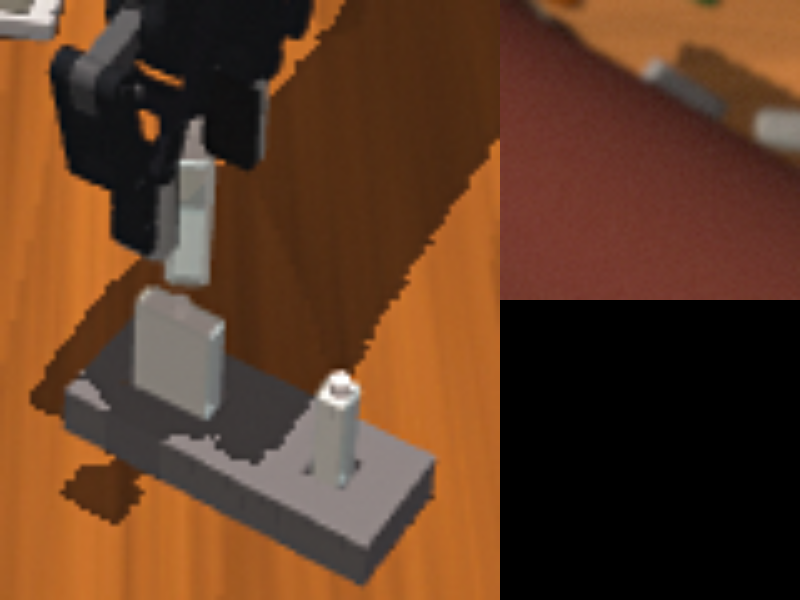

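```bash
python3 - <<'E'
from h import *
np.set_printoptions(precision=1,suppress=True)
S=lambda x,y:(270+x/5-.4,260+y/5-.4)
ps=np.radians(146.5);tx=np.array([np.cos(ps),np.sin(ps)]);ty=np.array([np.sin(ps),-np.cos(ps)]);T=np.array([454.8,351.9])
f=lambda x,y,z:(lambda w:np.array([(w[:2]-T)@tx,(w[:2]-T)@ty]))(onz('side',*S(x,y),z))
for z in(106,110,114):print('near',z,f(113,235,z),f(155,258,z),'far',f(207,155,z),f(248,168,z))
print('cell front top',f(137,297,57),f(213,335,57),'bot',f(135,383,20),f(208,416,20),'back',f(146,286,57),f(224,322,57))
print('stopper',f(182,298,63), 'short',f(342,377,63))
E
```

```text
near 106 [-12.6  28.8] [ 5.3 29.9] far [ -8.5 -24.6] [  7.  -27.2]
near 110 [-10.2  32.4] [ 7.5 33.5] far [ -6.1 -20.7] [  9.2 -23.3]
near 114 [-7.9 36.1] [ 9.8 37.1] far [ -3.8 -16.7] [ 11.4 -19.3]
cell front top [-16.5   6.2] [15.7  6.3] bot [-13.2  11.1] [17.   9.2] back [-17.   -0.3] [15.5 -1.4]
stopper [0.1 2.5] short [65.3  2.7]
```

Fingers and cuvette line up within 2 mm along both axes. The near and far finger ends average about 0 in x, the cell's top edge spans -16.5 to 15.7, and the short cell reads 65.3 against 65. Descending.

move_arm([
  [[0,1.5,15],0,50],
  [[0,0,22],0,50],
  [[0,0,20],0,50],
  [[0,0,12],0,50],
  [[0,0,7],0,50],
  [[0,0,2.5],0,50],
  [[0,0,0],0,35],
  [[0,0,0],0,25],
])

```text
time: 15.95
tcp_pos: [456.4, 355.5, 28.2]
eef_rot: [0.289, 0.957, 0.0, 0.0]
contact_force: [0.1, 0.5, -0.2]
opening: 0.296
gripper_force: 0.0
```

move_arm([
  [[0,0,0],0,20],
  [[0,0,0],0,15],
  [[0,0,0],0,10],
  [[0,0,0],0,5],
  [[0,0,0],0,5],
  [[0,0,0],0,5],
])

```text
time: 16.7
tcp_pos: [456.3, 355.4, 27.9]
eef_rot: [0.289, 0.957, 0.0, 0.0]
contact_force: [-0.3, -0.8, 5.0]
opening: 0.132
gripper_force: 59.1
```

move_arm([
  [[0,0,-2],0,5],
  [[0,0,-5],0,5],
  [[0,0,-10],0,5],
  [[0,0,-20],0,5],
  [[0,0,-35],0,5],
  [[0,0,-40],0,5],
  [[0,0,-30],0,5],
  [[0,0,-10],0,5],
])

```text
time: 17.7
tcp_pos: [456.7, 356.1, 182.6]
eef_rot: [0.289, 0.957, 0.001, 0.001]
contact_force: [-0.6, 0.2, -1.2]
opening: 0.135
gripper_force: 58.5
```

move_arm([
  [[0,0,0],0,5],
  [[0,0,0],10,5],
  [[0,0,0],10,5],
  [[0,0,0],10,5],
  [[0,0,0],10,5],
  [[0,0,0],10,5],
  [[0,0,0],10,5],
  [[0,0,0],5.5,5],
])

```text
time: 18.7
tcp_pos: [455.5, 354.7, 178.1]
eef_rot: [0.762, 0.647, -0.001, -0.0]
contact_force: [0.1, -0.0, 0.1]
opening: 0.133
gripper_force: 58.4
```

```bash
python3 - <<'E'
from h import *
from workcell import readout
np.set_printoptions(precision=1,suppress=True)
p=readout.get_state();t=np.array(p['tcp_pos']);e=p['eef_rot'];psi=2*np.arctan2(e[1],e[0]);print(t,np.degrees(psi),p['opening'])
d=np.array([538.5,-12.5])-t[:2];print('to beam dx,dy',d@[np.cos(psi),np.sin(psi)],d@[np.sin(psi),-np.cos(psi)])
# photometer from the clean top picture: base-plate / lamp / detector masks
im=cv2.imread('pics/top0.png').astype(int);R=np.zeros(im.shape[:2],bool);R[172:245,220:355]=1
def quad(n,m,z,nm):
    c=max(cv2.findContours((m&R).astype(np.uint8),0,2)[0],key=cv2.contourArea);r=cv2.minAreaRect(c)
    q=np.array([onz(n,*b,z)[:2] for b in cv2.boxPoints(r)]);L=np.linalg.norm(np.roll(q,-1,0)-q,axis=1);e=np.roll(q,-1,0)-q
    print(nm,q.mean(0),L,np.degrees(np.arctan2(e[:,1],e[:,0])))
mx,mn=im.max(2),im.min(2)
quad('top',(mx<75)&(mx-mn<25),110,'det')
wood=(im[...,2]-im[...,0]>45);quad('top',~wood,12,'plate+all')
E
```

```text
[455.5 354.7 178.1] 80.67612222053644 0.1326890771413094
to beam dx,dy -348.8550197996504 141.38745449430627
det [505.1 -84.1] [ 62.8 106.9  61.7 106. ] [ -58.7 -150.6  120.5   30. ]
plate+all [546.2 -14.6] [124.9 311.8 124.6 304.7] [ -7.6 -99.  169.2  81.1]
```

move_arm([
  [[-20,8,0],0,5],
  [[-40,16,0],0,5],
  [[-52,21,0],0,5],
  [[-52,21,0],0,5],
  [[-52,21,0],0,5],
  [[-52,21,0],0,5],
  [[-45,18,0],0,5],
  [[-25,10,0],0,5],
])

```text
time: 19.7
tcp_pos: [536.5, -3.4, 178.0]
eef_rot: [0.762, 0.648, -0.001, -0.001]
contact_force: [-0.1, 1.2, -0.2]
opening: 0.138
gripper_force: 58.4
```

move_arm([
  [[-11,5,0],0,5],
  [[0,0,0],0,5],
  [[0,0,0],0,5],
])

```text
time: 20.08
tcp_pos: [539.9, -9.9, 179.4]
eef_rot: [0.76, 0.65, 0.0, -0.0]
contact_force: [-0.3, -0.2, -0.4]
opening: 0.135
gripper_force: 58.4
```

```bash
python3 - <<'E'
from h import *
from workcell import readout
print(np.round(readout.get_state()['tcp_pos'],1),readout.get_state()['eef_rot'])
s=vision.capture('side')[:,:,::-1];cv2.imwrite('pics/s5.png',s)
t=cv2.imread('pics/top0.png');s3=cv2.imread('pics/s3.png')
o=np.zeros((600,800,3),np.uint8)
a=cv2.resize(s[115:265,225:305],(320,600),interpolation=2);o[:,:320]=a
o[:280,320:]=cv2.resize(t[175:245,224:344],(480,280),interpolation=2)
o[280:600,320:640]=cv2.resize(s3[155:235,230:310],(320,320),interpolation=2)
cv2.imwrite('pics/c5.png',o)
E
```

```text
[539.9  -9.9 179.4] [ 7.60156082e-01  6.49740391e-01  2.11092846e-05 -3.92591657e-04]
```

View pics/c5.png

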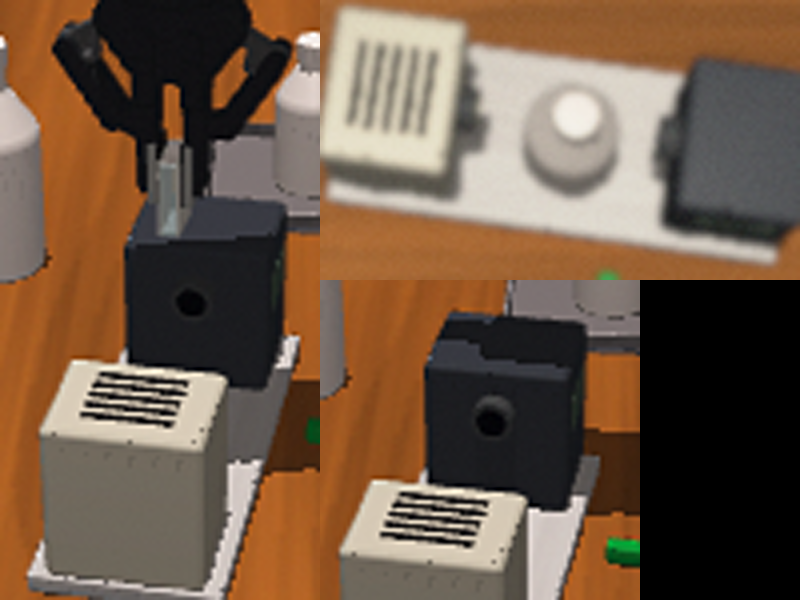

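```bash
python3 - <<'E'
from h import *
np.set_printoptions(precision=1,suppress=True)
S=lambda x,y:(225+x/4-.4,115+y/4-.4)
T=lambda x,y:(224+(x-320)/4-.4,175+y/4-.4)
ex=np.array([np.cos(np.radians(-9)),np.sin(np.radians(-9)),0]);ey=np.array([-ex[1],ex[0],0])
ls=[S(72,360),S(229,376),S(208,450),S(40,435)];lt=[T(341,6),T(467,20),T(450,176),T(322,158)]
# top: near-left corner order -> world: T(341,6)=far-left(+x,+y) ; T(467,20)=+x,-y ; T(450,176)=-x,-y ; T(322,158)=-x,+y
ls=[ls[3],ls[0],ls[1],ls[2]]
sg=[(45,37.5),(45,-37.5),(-45,-37.5),(-45,37.5)]
for a,b,(u,v) in zip(ls,lt,sg):
    p,g=tri(a,b);print('lamp corner',p,g,'-> origin tri',p-ex*u-ey*(102.5+v),'side',onz('side',*a,110)-ex*u-ey*(102.5+v),'top',onz('top',*b,110)-ex*u-ey*(102.5+v))
print('det hole side -> origin',onz('side',272.6,190.4,80)+53*ey)
print('det corners -> origin top',onz('top',*T(697,58),110)-45*ex+65*ey,onz('top',*T(680,225),110)+45*ex+65*ey)
print('det side far corners',onz('side',*S(150,195),110)-45*ex+140*ey,onz('side',*S(288,205),110)+45*ex+140*ey)
print('tubes mid top',onz('top',*T(570.5,134),85),onz('top',*T(484,118),85),onz('top',*T(657,150),85))
print('plate far right',onz('side',*S(299,339),12)+55*ex+140*ey,'top plate right corners',onz('top',*T(330,197),12)+55*ex-140*ey,onz('top',*T(772,262),12)+55*ex+140*ey)
# held cell: bottom front (lamp-side window) corners in side view
print('cell bottom',onz('side',*S(169,234),163.5),'tcp 539.9,-9.9; lamp-side end expected',np.array([539.9,-9.9,0])+16.25*ey)
E
```

```text
lamp corner [605.3 118.6 105.6] 0.3254432586915742 -> origin tri [539.  -12.6 105.6] side [538.   -6.1 110. ] top [538. -13. 110.]
lamp corner [595.3  46.4 107.5] 1.58003158561674 -> origin tri [540.7 -10.7 107.5] side [539.5  -6.5 110. ] top [540.9 -10.8 110. ]
lamp corner [506.6  56.7 105.2] 0.7392590824398124 -> origin tri [540.9 -14.6 105.2] side [541.1  -7.2 110. ] top [539.8 -14.7 110. ]
lamp corner [516.7 128.7 105.2] 1.1815970789335453 -> origin tri [539.2 -16.6 105.2] side [538.4  -9.4 110. ] top [539.  -17.1 110. ]
det hole side -> origin [540.7 -11.9  80. ]
det corners -> origin top [537.8 -13.1 110. ] [531.1 -14.4 110. ]
det side far corners [539.6  -1.1 110. ] [541.5  -4.8 110. ]
tubes mid top [533.4 -12.8  85. ] [543.3  37.2  85. ] [523.4 -62.7  85. ]
plate far right [542.2  -6.5  12. ] top plate right corners [541.1 -14.   12. ] [541.6  -9.8  12. ]
cell bottom [542.3   1.7 163.5] tcp 539.9,-9.9; lamp-side end expected [542.4   6.1   0. ]
```

The photometer origin comes out consistently at about (540,-11) with yaw -9°, and the tool is at 81.0°. I'll descend to put the cuvette's middle at 80 mm.

move_arm([
  [[-1,0,10],0,5],
  [[0,0,18],0,5],
  [[0,0,20],0,5],
  [[0,0,20],0,5],
  [[0,0,18],0,5],
  [[0,0,12],0,5],
  [[0,0,6],0,5],
  [[0,0,2],0,5],
])

```text
time: 21.12
tcp_pos: [540.2, -12.6, 73.5]
eef_rot: [0.761, 0.649, 0.0, -0.0]
contact_force: [0.7, -0.4, -0.3]
opening: 0.137
gripper_force: 58.4
```

move_arm([
  [[0,0,0],0,5],
  [[0,0,0],0,5],
  [[0,0,0],0,5],
])

```text
time: 21.5
tcp_pos: [540.3, -12.7, 74.0]
eef_rot: [0.761, 0.649, 0.0, 0.0]
contact_force: [-0.3, -0.4, 0.1]
opening: 0.137
gripper_force: 58.4
```

```bash
python3 - <<'E'
from h import *
from workcell import readout
p=readout.get_state();print(np.round(p['tcp_pos'],1),p['eef_rot'])
ey=np.array([.1564,.9877,0]);ex=np.array([.9877,-.1564,0])
c=np.array(p['tcp_pos'])+[0,0,6.6]
S=lambda q:(np.array(q)-[235,130]+.4)*6
for u in(-4.25,4.25):
    for z in(-22.5,22.5):print('expected window corner crop px',np.round(S(proj('side',c+16.25*ey+u*ex+[0,0,z]))))
print('hole',S((272.6,190.4)))
s=vision.capture('side')[:,:,::-1];cv2.imwrite('pics/s6.png',s)
cv2.imwrite('pics/c6.png',cv2.resize(s[130:230,235:315],None,fx=6,fy=6,interpolation=2))
E
```

```text
[540.3 -12.7  74. ] [7.60884614e-01 6.48887135e-01 1.65062862e-04 2.52202953e-04]
expected window corner crop px [205. 502.]
expected window corner crop px [204. 403.]
expected window corner crop px [184. 500.]
expected window corner crop px [182. 401.]
hole [228.  364.8]
```

View pics/c6.png

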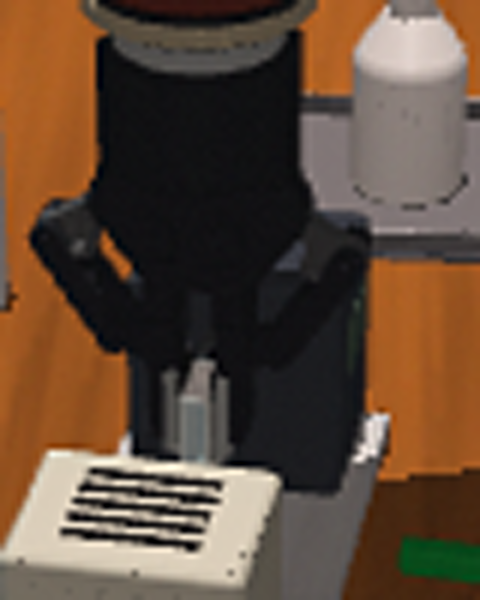

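The crop shows the cuvette hanging upright behind the lamp. Its lamp-side window is centred at crop x 195 with its top at y 397, against 193 and 402 expected, so it is within about 1–2 mm. One small trim, then hold.

move_arm([
  [[1,0,0.4],0,5],
  [[0.5,0,0],0,5],
  [[0,0,0],0,5],
  [[0,0,0],0,5],
  [[0,0,0],0,5],
  [[0,0,0],0,5],
  [[0,0,0],0,5],
  [[0,0,0],0,5],
])

```text
time: 22.55
tcp_pos: [540.4, -11.1, 73.2]
eef_rot: [0.761, 0.649, 0.0, -0.0]
contact_force: [1.5, -0.1, 0.1]
opening: 0.132
gripper_force: 58.4
```

```bash
python3 - <<'E'
from workcell import readout,order
import numpy as np
p=readout.get_state();print(np.round(p['tcp_pos'],1),p['eef_rot'],np.abs(p['joint_vel']).max(),p['gripper_force'])
print(order.sign_off())
E
```

```text
[540.4 -11.1  73.2] [ 7.60875191e-01  6.48898253e-01  3.18195103e-05 -2.28886331e-05] 0.0019505303465502063 58.40727210044861
the job is handed in; nothing more can be done
None
```

I handed the job in at about 22.6 s: the bottle stands upright in the spill tray, and the long cuvette is held by its frosted faces in the light path, by my measurements within about 2 mm of midway between the lens tubes.

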